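Prove the training board dead with the voltage tester

ROBOT

A 6-joint arm with a two-finger parallel gripper is mounted at the origin on the work surface. World frame = base frame: x ahead of the robot, y to its left, z up, the work surface at z = 0. Lengths are in m, angles in degrees, forces in N, time in s.
With the tool pointing down it reaches from about 0.275 to 0.725 m from the base axis. Payload 5.6 kg.
Tool frame: the origin (TCP) lies between the finger pads; the fingertips stand 22 mm ahead of it and the grasp point (between the pads) lies 3 mm ahead of it; z points along the fingers, y is the line along which they close (so a half turn about z gives the same grasp; the last joint's range is limited). The gripper opens to 85 mm and grips with 20 to 120 N. Pads are 22 mm wide; open, the fingers measure 114 mm over their backs; the gripper's body (76 mm by 85 mm) begins 54 mm behind the grasp point. The pads swing forward as they close: fully open they stand 13 mm farther back than shut.
Start: joints at [-57.777, 14.616, 6.199, 0, -81.583, -16.306], TCP at [0.151, -0.529, 0.253] pointing down, gripper open.
Joint ranges: [-168.99, 168.99], [-69.2, 112.95], [-62.41, 85.93], [-164.36, 98.24], [-168.68, -3.75], [-174.98, 174.98]. Speed limits (degrees/s): [147.25, 147.25, 180, 180, 180, 180].

INTERFACE

Orientations are given as a 3x3 rotation matrix whose columns are the frame's x, y, z axes.
In Python, from plant import get_obs, viewer, close_job gives the robot as it stands. The module is installed in compiled form; this text tells all that it offers.
- The arm moves only by the tool send_rows, never from a script. Its argument "deltas" is text: rows parted by semicolons, each of 4 numbers parted by spaces: the shift along the tool's x, y, z in cm, then the turn about the tool's z in degrees. In form: tx ty tz twist; .... A call has 1 to 5 rows; each row shifts and turns the commanded pose from where the row before left it, along the tool's axes as they then stand; what a row does not reach is not made up. A row lasts 1/8 s, in which the tool goes at most 62.5 mm and 10.7 degrees, less where a joint would pass 70% of its speed; a pose out of reach is approached as far as the arm can. A call is refused whole if a number of a shift passes 6.25 or a number of a turn 10.7, either way. A call with a gripper value outside its range is refused whole. "fingers" is the opening, from 0 (shut) to 1 (fully open), set as the call begins (left out, the last holds). The fingers move at their own pace and stop on an object; "grip_force" is the grip in N (left out, the last holds). Time passes only in rows, so rows that do not move let the fingers close. It gives the time, the measured TCP pose, the force, the opening and the grip force at its end, in the units of the state.
- get_obs(): the state, without advancing time (a new reading comes with each control period).
- viewer.camera(name): name is "side" or "top"; returns a dict with "frame" (384x512x3 uint8, blue, green, red), "mtx" (3x3 intrinsics, pixels), "k1" (the pictures are not rectified: a ray, as slopes to the right and down, at radius r is drawn at 1 + k1 r^2 times it, then the intrinsics apply), "eye" and "rotation" of the camera in the world. Camera axes: x right, y down, z forward; pixel columns grow to the right and rows downward; lengths in m; the calibration is good to about 2 mm. A picture is of the moment at which its call begins. There is no depth.
- close_job(): hands the job in; it is judged then, once.
The state is a dict: "clock": time; "joints": joint angles; "qvel": joint speeds; "joint_efforts": joint torques, N m; "tool_pos": TCP position; "tcp_rot": TCP orientation; "contact_force": force on the tool from outside, world axes, zero at the start; "moment": the same for the moment, N m; "opening": opening from 0.0 (shut) to 1.0 (fully open); "gripper_force": force on a finger pad.
Only numpy, scipy, OpenCV 4.12 (cv2) and the standard library are available. Lean on these libraries where they do the work, as an engineer would, in place of code of your own. Each camera call takes 0.05 s, during which the arm holds its last target. There are 200 camera calls.

TASK

Take the red voltage tester from its stand and gently press its metal tip on the brass disc of the brown terminal, then of the blue one, then of the green one, each time until the sprung disc gives a little and holding it there for about a second. Then lower the tester back into its stand, tip down, and let go. Only the tester may touch the terminals, do not let it fall, and leave the screwdriver, tape and lampholder where they are.

Things in the scene. Friction and masses are not known exactly. Their poses are not given: they have to be found in the camera images.
- tester: red pen-shaped voltage tester, loose, 0.12 kg, 165 mm long, upright in the stand, tip down. Origin at the end of the tip, z from tip to handle. From the tip: metal tip 8 mm dia (0-35 mm), red neck 14 mm dia (35-75), black collar 40 mm dia (75-81), round red handle 25 mm dia (81-165)
- tester_tip (a point): end of the tester's metal tip (8 mm dia, rounded)
- tester_collar (a point): centre of the underside of the tester's black collar, 75 mm above the tip
- tester_grip (a point): middle of the tester's round handle (25 mm dia), 122 mm above the tip, 41 mm above the top of the collar
- stand: fixed blue steel stand, 90 x 90 mm, 85 mm high. Its 12 mm thick top plate has a 26 mm square opening in the middle; the tester's neck hangs through it and its collar rests on the plate (tip then 10 mm above the bench). Origin under its centre at bench height, z up
- stand_seat (a point): centre of the stand's opening, level with the top of the plate (85 mm above the bench); the tester's collar point is here when parked
- board: fixed light wooden training board, 240 (x) x 290 (y) x 18 mm, flat on the bench, a white trunking strip (14 mm high) along its +x edge; the three terminals are mounted on it in a row along its y, in any order. Origin at the centre of its underside
- screwdriver: loose screwdriver 190 mm long lying on the board along its near (-x) edge, to be left alone; origin at its middle, on its underside, x along it
- tape: loose black roll of tape, 70 mm dia, 19 mm high, flat on the bench near the stand, to be left alone; origin at the centre of its underside
- lampholder: loose white lampholder, 54 mm dia, 75 mm high, standing on the bench beyond the board, to be left alone; origin at the centre of its underside
- terminal_brown: fixed round white terminal box (74 mm dia, 28 mm high) with a brown cap (66 mm dia, to 36 mm), on the board; a sprung brass disc stands above its middle. Origin at the centre of its underside (18 mm above the bench), z up
- point_brown (a point): centre of the top face of the brass disc (24 mm dia) of the brown terminal; 50 mm above the box's underside (68 mm above the bench) when not pressed; moves with the disc
- disc_brown (a joint): how far the brass disc of the brown terminal is pressed down, m: 0 up, 0.010 at its stop; a spring returns it (about 1 N to start, 5 N at the stop)
- terminal_blue: fixed round white terminal box (74 mm dia, 28 mm high) with a blue cap (66 mm dia, to 36 mm), on the board; a sprung brass disc stands above its middle. Origin at the centre of its underside (18 mm above the bench), z up
- point_blue (a point): centre of the top face of the brass disc (24 mm dia) of the blue terminal; 50 mm above the box's underside (68 mm above the bench) when not pressed; moves with the disc
- disc_blue (a joint): how far the brass disc of the blue terminal is pressed down, m: 0 up, 0.010 at its stop; a spring returns it (about 1 N to start, 5 N at the stop)
- terminal_green: fixed round white terminal box (74 mm dia, 28 mm high) with a green cap (66 mm dia, to 36 mm), on the board; a sprung brass disc stands above its middle. Origin at the centre of its underside (18 mm above the bench), z up
- point_green (a point): centre of the top face of the brass disc (24 mm dia) of the green terminal; 50 mm above the box's underside (68 mm above the bench) when not pressed; moves with the disc
- disc_green (a joint): how far the brass disc of the green terminal is pressed down, m: 0 up, 0.010 at its stop; a spring returns it (about 1 N to start, 5 N at the stop)
Mind the look-alikes: they are no part of the job. Leave any purple look-alike of the tester alone. Of the things shaped like the stand, the blue one is meant.

How it is judged:
By the outcome, as a careful person would: the job done as asked, in the order asked, and still so for the second after the job is handed in, with the robot touching nothing.
It also fails if it takes over 58 s, if anything falls off the work surface, if the arm or the gripper's body presses on something with over 40 N, if the wrist force passes 120 N, or if a joint passes its speed limit or range.

## Working session

There is one attempt and no reset: what is moved stays moved. The work goes in short steps, Python scripts to look and compute and a tool call to move; the robot and the scene stay as the last step left them, time stands still between calls to the robot, and variables do not carry over. Pictures are saved under pics/ and viewed, at most 13 in all, crops included, and the job is handed in when it is done.

Besides the shell and the picture viewer there is one more tool, called after ">>>" as name(argument=value, ...) on one line, values as JSON. send_rows: Moves the arm, as the interface text tells. Its arguments: {"type":"object","properties":{"deltas":{"type":"string"},"fingers":{"type":"number"},"grip_force":{"type":"number"}},"required":["deltas"]}

```bash
mkdir -p pics
cat > h.py <<'E'
import numpy as np, cv2
from plant import get_obs, viewer, close_job
def ray(c,u,v):
    K=c["mtx"];d=np.array([(u-K[0,2])/K[0,0],(v-K[1,2])/K[1,1]]);s=d.copy()
    for _ in range(20): s=d/(1+c["k1"]*(s@s))
    return np.array(c["eye"]),np.array(c["rotation"])@np.array([s[0],s[1],1.])
def onz(c,u,v,z):
    e,r=ray(c,u,v);return e+r*(z-e[2])/r[2]
def proj(c,P):
    q=np.array(c["rotation"]).T@(np.array(P)-c["eye"]);s=q[:2]/q[2];s=s*(1+c["k1"]*(s@s))
    K=c["mtx"];return s*[K[0,0],K[1,1]]+[K[0,2],K[1,2]]
def blobs(f,lo,hi,mn=30):
    m=cv2.inRange(cv2.cvtColor(f,cv2.COLOR_BGR2HSV),lo,hi)
    n,l,s,ce=cv2.connectedComponentsWithStats(m)
    return [(s[i].tolist(),ce[i].round(1).tolist()) for i in range(1,n) if s[i][4]>=mn]
E
python3 - <<'E'
from h import *
for n in("top","side"):
    c=viewer.camera(n);cv2.imwrite(f"pics/{n}0.png",c["frame"]);print(n,c["eye"],c["rotation"],c["mtx"],c["k1"])
o=get_obs();print(o["tool_pos"],o["tcp_rot"],o["clock"],o["contact_force"])
E
```

```text
top [ 0.43694981 -0.01263752  0.92469068] [[ 0.01131571 -0.99300641  0.11751694]
 [-0.99968924 -0.00862388  0.02338915]
 [-0.02221212 -0.11774509 -0.9927954 ]] [[404.67922077   0.         258.1979199 ]
 [  0.         404.67922077 193.08503627]
 [  0.           0.           1.        ]] -0.11936550512432552
side [0.09382755 0.63645997 0.81232528] [[-0.80274103 -0.39922095  0.44297795]
 [-0.59630612  0.531055   -0.60199634]
 [ 0.00508389 -0.74739763 -0.66435754]] [[438.32795758   0.         244.98330904]
 [  0.         438.32795758 187.42134865]
 [  0.           0.           1.        ]] 0.05418791368354858
[ 0.15078689 -0.52851275  0.25247682] [[-9.61683341e-01 -2.74162166e-01 -5.09141947e-04]
 [-2.74162635e-01  9.61681959e-01  1.63094696e-03]
 [ 4.24886732e-05  1.70804222e-03 -9.99998540e-01]] 0.1 [-0.86340341  0.57563558 -0.45623055]
```

View pics/top0.png

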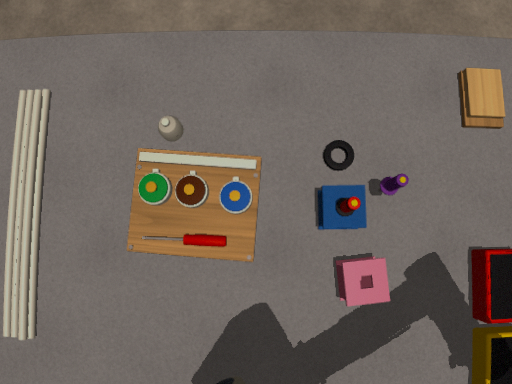

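View pics/side0.png

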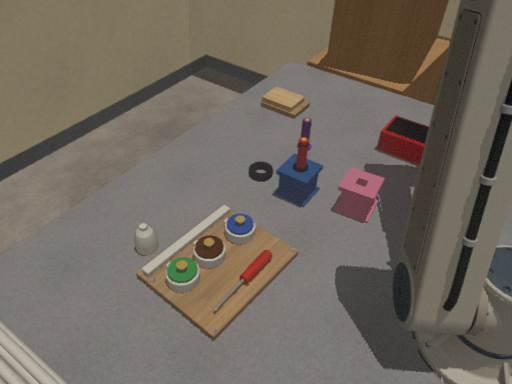

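The top view shows the red tester in the blue stand at about (345,205), a purple look-alike at (395,184) and an empty pink stand at (365,281). The terminals are green (153,187), brown (190,190) and blue (235,196). The red one in the blue stand fits the description. I'll measure it and confirm in a crop.

Run:
```python
from h import *
c=viewer.camera("top");s=viewer.camera("side")
f=c["frame"]
print("orange top",blobs(f,(14,120,120),(32,255,255),15))
print("orange side",blobs(s["frame"],(14,120,120),(32,255,255),15))
for n,k in(("top",c),("side",s)):
    print(n,"red",blobs(k["frame"],(0,150,60),(6,255,255),25)); print(n,"blue",blobs(k["frame"],(105,120,40),(118,255,255),60))
A=cv2.resize(f[165:245,300:420],(600,400),interpolation=cv2.INTER_CUBIC)
B=cv2.resize(s["frame"][120:220,260:335],(300,400),interpolation=cv2.INTER_CUBIC)
cv2.imwrite("pics/crop.png",cv2.resize(np.hstack([A,B]),(800,356)))
```

```text
orange top [([466, 68, 39, 49, 1630], [485.1, 92.1]), ([461, 71, 43, 56, 356], [480.4, 117.0]), ([127, 148, 134, 114, 8173], [194.0, 212.6]), ([400, 177, 6, 6, 31], [402.4, 179.5]), ([146, 182, 10, 10, 87], [150.6, 186.5]), ([184, 184, 10, 11, 93], [188.6, 188.8]), ([230, 191, 10, 10, 84], [234.4, 195.3]), ([351, 199, 7, 8, 39], [354.0, 202.4]), ([498, 333, 14, 4, 49], [505.3, 334.4]), ([486, 379, 4, 5, 18], [487.4, 381.2])]
orange side [([413, 38, 37, 43, 414], [433.1, 53.9]), ([309, 48, 19, 16, 108], [319.0, 56.5]), ([331, 68, 79, 23, 311], [377.7, 80.7]), ([236, 216, 8, 7, 45], [239.7, 218.8]), ([204, 238, 10, 8, 68], [208.5, 241.5]), ([176, 261, 11, 8, 75], [181.2, 264.5])]
top red [([347, 197, 13, 14, 81], [352.6, 203.4]), ([341, 201, 8, 11, 38], [344.2, 207.6]), ([183, 234, 43, 13, 447], [204.2, 239.9]), ([472, 249, 40, 75, 1069], [486.3, 282.6]), ([472, 307, 7, 8, 28], [474.9, 310.4])]
top blue [([221, 182, 29, 29, 557], [235.1, 196.2]), ([318, 185, 48, 44, 1540], [341.9, 207.1])]
side red [([377, 116, 48, 48, 845], [400.7, 144.5]), ([299, 137, 9, 8, 32], [303.4, 141.3]), ([240, 250, 32, 34, 403], [256.2, 265.6])]
side blue [([277, 154, 45, 30, 513], [299.3, 169.8]), ([228, 214, 25, 20, 291], [239.9, 224.5])]
```

View pics/crop.png

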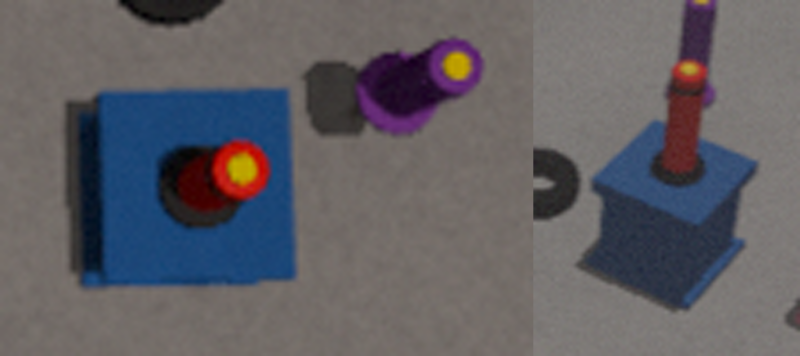

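The crop confirms it: the red tester has its black collar on the blue stand's top plate, and the purple one stands apart on the bench.

Run:
```python
from h import *
c=viewer.camera("top");s=viewer.camera("side")
def tri(a,b):
    (e1,r1),(e2,r2)=ray(c,*a),ray(s,*b)
    t=np.linalg.lstsq(np.c_[r1,-r2],e2-e1,rcond=None)[0];p,q=e1+t[0]*r1,e2+t[1]*r2
    return ((p+q)/2).round(4),np.linalg.norm(p-q).round(4)
for n,a,b in(("green",(150.6,186.5),(181.2,264.5)),("brown",(188.6,188.8),(208.5,241.5)),("blue",(234.4,195.3),(239.7,218.8))):
    print(n,onz(c,*a,.068).round(4),onz(s,*b,.068).round(4),tri(a,b))
side=blobs(s["frame"][130:150,290:315],(14,80,80),(35,255,255),3);print(side)
print("tester top",onz(c,354,202.4,.175).round(4))
for p in side: b=(p[1][0]+290,p[1][1]+130);print(onz(s,*b,.175).round(4),tri((354,202.4),b))
k=[onz(c,300+(u+.5)/4.444-.5,165+(v+.5)/4.444-.5,.085) for u,v in((100,92),(288,90),(297,277),(103,283))]
k=np.array(k);print("stand",k.round(4),k.mean(0).round(4))
```

```text
green [0.5507 0.241  0.068 ] [0.5514 0.2416 0.068 ] (array([0.5511, 0.2413, 0.0678]), np.float64(0.0009))
brown [0.5463 0.1574 0.068 ] [0.5467 0.1576 0.068 ] (array([0.5465, 0.1575, 0.068 ]), np.float64(0.0004))
blue [0.5332 0.0583 0.068 ] [0.5335 0.0592 0.068 ] (array([0.5335, 0.0585, 0.0674]), np.float64(0.0007))
[([11, 8, 5, 3, 13], [13.3, 9.0])]
tester top [ 0.5098 -0.1738  0.175 ]
[ 0.5109 -0.1747  0.175 ] (array([ 0.5099, -0.1734,  0.1761]), np.float64(0.0006))
stand [[ 0.5539 -0.1265  0.085 ]
 [ 0.5557 -0.2158  0.085 ]
 [ 0.4675 -0.2185  0.085 ]
 [ 0.4641 -0.1274  0.085 ]] [ 0.5103 -0.1721  0.085 ]
```

>>> send_rows(deltas="-3.7 2 0 0;-3.7 2 0 0;-3.7 2 0 0;-3.7 2 0 0;-3.7 2 0 0", fingers=1)

```text
clock: 0.92
tool_pos: [0.3021, -0.3809, 0.2533]
tcp_rot: [[-0.962, -0.274, 0.0], [-0.274, 0.962, -0.0], [-0.0, -0.0, -1.0]]
contact_force: [0.6, 0.0, 0.4]
opening: 1.0
gripper_force: 0.0
```

>>> send_rows(deltas="-3.7 2 0 0;-3.7 2 0 0;-3.7 2 0 0;-3.7 2 0 0;-3.7 2 0 0")

```text
clock: 1.55
tool_pos: [0.4526, -0.234, 0.2534]
tcp_rot: [[-0.962, -0.274, 0.0], [-0.274, 0.962, -0.0], [-0.0, -0.0, -1.0]]
contact_force: [0.5, -0.9, -0.1]
opening: 1.0
gripper_force: 0.0
```

>>> send_rows(deltas="-3.7 2 0 0;-3.5 2.2 0 0;0 0 0 0;0 0 0 0")

```text
clock: 2.05
tool_pos: [0.5094, -0.175, 0.2532]
tcp_rot: [[-0.962, -0.275, -0.001], [-0.275, 0.962, -0.0], [0.001, 0.0, -1.0]]
contact_force: [-1.1, -0.4, 0.4]
opening: 0.997
gripper_force: 0.0
```

```bash
cat > d.py <<'E'
import sys
from h import *
o=get_obs();R=np.array(o["tcp_rot"]);p=np.array(o["tool_pos"])
print("pos",p.round(4),"R",R.round(3).tolist(),"F",np.round(o["contact_force"],2),"op",round(o["opening"],3),"t",o["clock"])
if len(sys.argv)>1: print("tool delta cm",(R.T@(np.array([float(a) for a in sys.argv[1:4]])-p)*100).round(2))
E
python3 d.py .510 -.174 .135
```

```text
pos [ 0.5094 -0.175   0.2532] R [[-0.962, -0.275, -0.001], [-0.275, 0.962, -0.0], [0.001, 0.0, -1.0]] F [-1.09 -0.36  0.4 ] op 0.997 t 2.05
tool delta cm [-0.09  0.08 11.82]
```

>>> send_rows(deltas="-0.1 0.1 3 0;0 0 3 0;0 0 3 0;0 0 1.8 0;0 0 1 0")

```text
clock: 2.68
tool_pos: [0.5093, -0.1745, 0.1346]
tcp_rot: [[-0.962, -0.273, -0.001], [-0.273, 0.962, -0.0], [0.001, 0.0, -1.0]]
contact_force: [0.4, 0.8, 0.7]
opening: 1.001
gripper_force: 0.0
```

>>> send_rows(deltas="0 0 0 0;0 0 0 0")

```text
clock: 2.92
tool_pos: [0.5107, -0.1741, 0.1363]
tcp_rot: [[-0.962, -0.274, 0.002], [-0.274, 0.962, -0.0], [-0.002, -0.001, -1.0]]
contact_force: [0.2, -0.7, 0.9]
opening: 1.002
gripper_force: 0.0
```

>>> send_rows(deltas="0 0 0 0;0 0 0 0;0 0 0 0;0 0 0 0;0 0 0 0", fingers=0, grip_force=50)

```text
clock: 3.55
tool_pos: [0.5104, -0.1738, 0.1356]
tcp_rot: [[-0.962, -0.274, 0.001], [-0.274, 0.962, -0.0], [-0.0, -0.0, -1.0]]
contact_force: [-0.3, -0.4, 1.5]
opening: 0.28
gripper_force: 48.9
```

>>> send_rows(deltas="0 0 0 0;0 0 0 0;0 0 0 0")

```text
clock: 3.92
tool_pos: [0.5105, -0.1738, 0.1355]
tcp_rot: [[-0.962, -0.274, 0.001], [-0.274, 0.962, -0.0], [-0.0, -0.0, -1.0]]
contact_force: [0.3, -0.3, 3.2]
opening: 0.28
gripper_force: 48.9
```

```bash
python3 d.py
python3 - <<'E'
from h import *
c=viewer.camera("side")["frame"];t=viewer.camera("top")["frame"]
cv2.imwrite("pics/grasp.png",np.hstack([cv2.resize(c[90:220,230:360],(400,400)),cv2.resize(t[140:270,280:410],(400,400))]))
E
```

```text
pos [ 0.5105 -0.1738  0.1355] R [[-0.962, -0.274, 0.001], [-0.274, 0.962, -0.0], [-0.0, -0.0, -1.0]] F [ 0.3  -0.33  3.21] op 0.28 t 3.925
```

View pics/grasp.png

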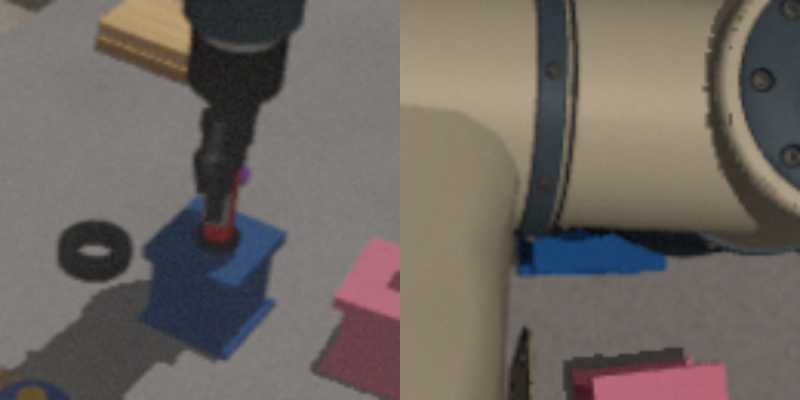

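The grasp picture shows the fingers round the red handle, just above the collar, with the collar still on the plate and the opening at about 24 mm. Lifting.

>>> send_rows(deltas="0 0 -1 0;0 0 -2.5 0;0 0 -3 0;0 0 -3 0;0 0 -2.5 0")

```text
clock: 4.65
tool_pos: [0.5099, -0.1735, 0.2563]
tcp_rot: [[-0.962, -0.274, -0.0], [-0.274, 0.962, 0.001], [0.0, 0.001, -1.0]]
contact_force: [0.2, -0.2, -1.7]
opening: 0.281
gripper_force: 49.0
```

>>> send_rows(deltas="0 0 0 0;0 0 0 0")

```text
clock: 4.9
tool_pos: [0.5095, -0.1733, 0.2539]
tcp_rot: [[-0.962, -0.274, -0.002], [-0.274, 0.962, 0.001], [0.002, 0.002, -1.0]]
contact_force: [0.8, -0.2, -1.2]
opening: 0.282
gripper_force: 49.1
```

```bash
python3 d.py .5465 .1575 .255
```

```text
pos [ 0.5095 -0.1733  0.2539] R [[-0.962, -0.274, -0.002], [-0.274, 0.962, 0.001], [0.002, 0.002, -1.0]] F [ 0.84 -0.18 -1.19] op 0.282 t 4.9
tool delta cm [-12.62  30.81  -0.08]
```

>>> send_rows(deltas="-1.26 3.08 0 0;-1.26 3.08 0 0;-1.26 3.08 0 0;-1.26 3.08 0 0;-1.26 3.08 0 0")

```text
clock: 5.52
tool_pos: [0.5278, -0.0073, 0.2536]
tcp_rot: [[-0.962, -0.274, -0.003], [-0.274, 0.962, -0.0], [0.003, 0.001, -1.0]]
contact_force: [0.3, 0.0, -1.1]
opening: 0.28
gripper_force: 49.2
```

>>> send_rows(deltas="-1.26 3.08 0 0;-1.26 3.08 0 0;-1.26 3.08 0 0;-1.26 3.08 0 0;-1.26 3.08 0 0")

```text
clock: 6.15
tool_pos: [0.5462, 0.1579, 0.2535]
tcp_rot: [[-0.962, -0.274, -0.003], [-0.274, 0.962, -0.001], [0.003, -0.0, -1.0]]
contact_force: [1.6, 0.2, -1.7]
opening: 0.28
gripper_force: 49.2
```

>>> send_rows(deltas="0 0 1.5 0;0 0 1.5 0;0 0 0 0;0 0 0 0")

```text
clock: 6.65
tool_pos: [0.5471, 0.1562, 0.2255]
tcp_rot: [[-0.962, -0.273, 0.0], [-0.273, 0.962, -0.0], [-0.0, -0.0, -1.0]]
contact_force: [0.8, -0.0, -1.8]
opening: 0.286
gripper_force: 49.3
```

```bash
python3 d.py .5465 .1575 .1935
python3 - <<'E'
from h import *
c=viewer.camera("side");f=c["frame"]
p=np.array(get_obs()["tool_pos"]);print(proj(c,p-[0,0,.1255]),proj(c,[.5465,.1575,.068]))
cv2.imwrite("pics/b1.png",cv2.resize(f[150:290,140:290],(750,700))[:600])
E
```

```text
pos [0.5471 0.1562 0.2255] R [[-0.962, -0.273, 0.0], [-0.273, 0.962, -0.0], [-0.0, -0.0, -1.0]] F [ 0.79 -0.02 -1.76] op 0.286 t 6.65
tool delta cm [0.02 0.14 3.2 ]
[207.9183425  231.25928923] [208.58638499 241.52692273]
```

View pics/b1.png

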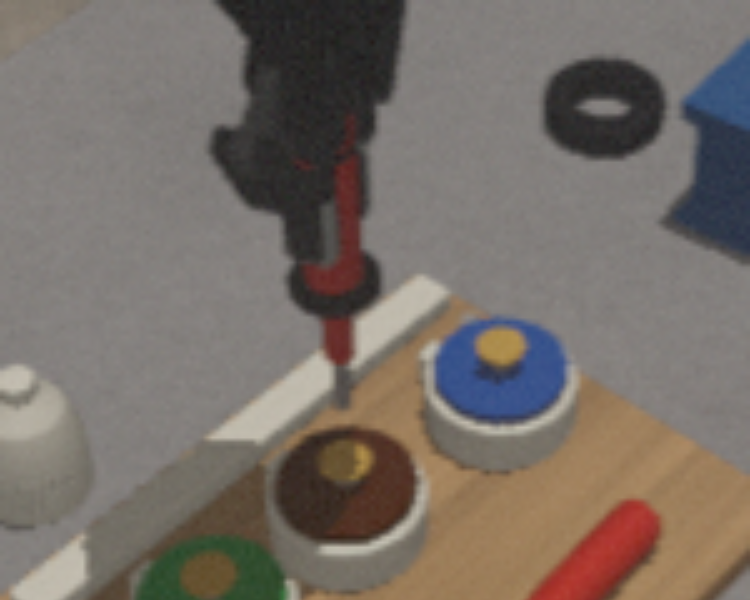

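Tip seen at (208.4,231) against a prediction of (207.9,231.3), so the tester is straight and has not slipped. It is above the brown disc. Descending.

>>> send_rows(deltas="0 0.1 1 0;0 0 1 0;0 0 0.6 0;0 0 0 0")

```text
clock: 7.2
tool_pos: [0.5463, 0.1578, 0.1985]
tcp_rot: [[-0.962, -0.274, -0.001], [-0.274, 0.962, -0.001], [0.001, -0.0, -1.0]]
contact_force: [0.2, -1.3, -1.3]
opening: 0.28
gripper_force: 49.3
```

>>> send_rows(deltas="0 0 0.3 0;0 0 0.3 0;0 0 0.2 0;0 0 0.2 0;0 0 0 0")

```text
clock: 7.82
tool_pos: [0.5468, 0.158, 0.1895]
tcp_rot: [[-0.962, -0.274, 0.001], [-0.274, 0.962, 0.0], [-0.001, 0.0, -1.0]]
contact_force: [-0.3, -0.3, 1.0]
opening: 0.276
gripper_force: 49.3
```

```bash
python3 d.py .5465 .1575 .189
```

```text
pos [0.5468 0.158  0.1895] R [[-0.962, -0.274, 0.001], [-0.274, 0.962, 0.0], [-0.001, 0.0, -1.0]] F [-0.33 -0.34  1.01] op 0.276 t 7.825
tool delta cm [ 0.05 -0.04  0.05]
```

>>> send_rows(deltas="0 0 0.05 0;0 0 0 0;0 0 0 0;0 0 0 0;0 0 0 0")

```text
clock: 8.45
tool_pos: [0.5467, 0.158, 0.1888]
tcp_rot: [[-0.962, -0.274, 0.0], [-0.274, 0.962, 0.0], [-0.0, 0.0, -1.0]]
contact_force: [-0.0, -0.2, 2.2]
opening: 0.281
gripper_force: 49.3
```

Run:
```python
from h import *
c=viewer.camera("side");f=c["frame"];o=get_obs()
print(o["tool_pos"],o["contact_force"]);print(blobs(f[225:255,190:225],(14,100,100),(32,255,255),8))
cv2.imwrite("pics/b2.png",cv2.resize(f[200:260,170:245],(750,600)))
```

```text
[0.54673279 0.15800179 0.18883168] [-0.40880279  0.80888296  1.83851491]
[([21, 0, 14, 17, 168], [28.2, 6.5]), ([7, 8, 10, 7, 20], [11.6, 10.8]), ([15, 16, 10, 6, 31], [19.4, 19.1])]
```

View pics/b2.png

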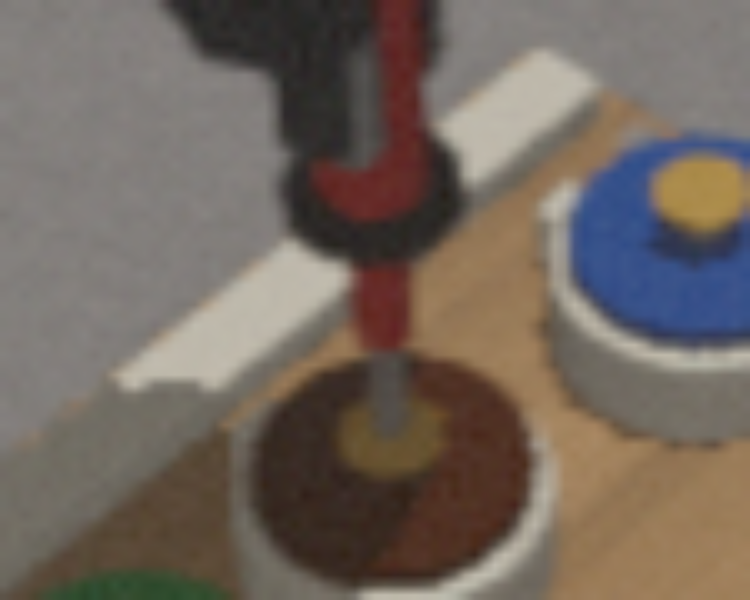

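>>> send_rows(deltas="0 0 0 0;0 0 0 0;0 0 0 0;0 0 0 0;0 0 0 0")

```text
clock: 9.12
tool_pos: [0.5467, 0.158, 0.1888]
tcp_rot: [[-0.962, -0.274, 0.0], [-0.274, 0.962, 0.0], [-0.0, 0.0, -1.0]]
contact_force: [0.9, 0.7, 1.1]
opening: 0.281
gripper_force: 49.3
```

The tip is at (208.7,243) in the middle of the brown disc, and the disc is visibly pressed down. It was held for over 1 s. On to blue.

>>> send_rows(deltas="0 0 -0.5 0;0 0 -1.5 0;0 0 -1.5 0;0 0 -0.5 0;0 0 0 0")

```text
clock: 9.75
tool_pos: [0.5467, 0.1581, 0.2292]
tcp_rot: [[-0.962, -0.274, 0.001], [-0.274, 0.962, 0.001], [-0.001, 0.0, -1.0]]
contact_force: [-0.3, 0.0, -1.6]
opening: 0.282
gripper_force: 49.3
```

```bash
python3 d.py .5334 .0587 .189
```

```text
pos [0.5467 0.1581 0.2292] R [[-0.962, -0.274, 0.001], [-0.274, 0.962, 0.001], [-0.001, 0.0, -1.0]] F [-0.32  0.05 -1.61] op 0.282 t 9.75
tool delta cm [ 4.01 -9.2   4.02]
```

>>> send_rows(deltas="0.8 -1.84 0 0;0.8 -1.84 0 0;0.8 -1.84 0 0;0.8 -1.84 0 0;0.8 -1.84 0 0")

```text
clock: 10.38
tool_pos: [0.5332, 0.0569, 0.2289]
tcp_rot: [[-0.962, -0.274, 0.0], [-0.274, 0.962, 0.0], [-0.0, -0.0, -1.0]]
contact_force: [0.9, -0.3, -1.7]
opening: 0.279
gripper_force: 49.3
```

>>> send_rows(deltas="0 0 0 0;0 0 1 0;0 0 1 0;0 0 1 0;0 0 0 0")

```text
clock: 11.0
tool_pos: [0.5328, 0.0586, 0.1974]
tcp_rot: [[-0.962, -0.275, -0.003], [-0.275, 0.962, -0.001], [0.003, -0.0, -1.0]]
contact_force: [0.7, -0.1, -1.7]
opening: 0.281
gripper_force: 49.4
```

```bash
python3 d.py .5334 .0587 .189
python3 - <<'E'
from h import *
c=viewer.camera("side");f=c["frame"];p=np.array(get_obs()["tool_pos"]);print(proj(c,p-[0,0,.1255]))
cv2.imwrite("pics/l1.png",cv2.resize(f[180:240,205:280],(750,600)))
E
```

```text
pos [0.5328 0.0586 0.1974] R [[-0.962, -0.275, -0.003], [-0.275, 0.962, -0.001], [0.003, -0.0, -1.0]] F [ 0.73 -0.07 -1.7 ] op 0.281 t 11.0
tool delta cm [-0.06 -0.01  0.84]
[239.92235375 217.31407338]
```

View pics/l1.png

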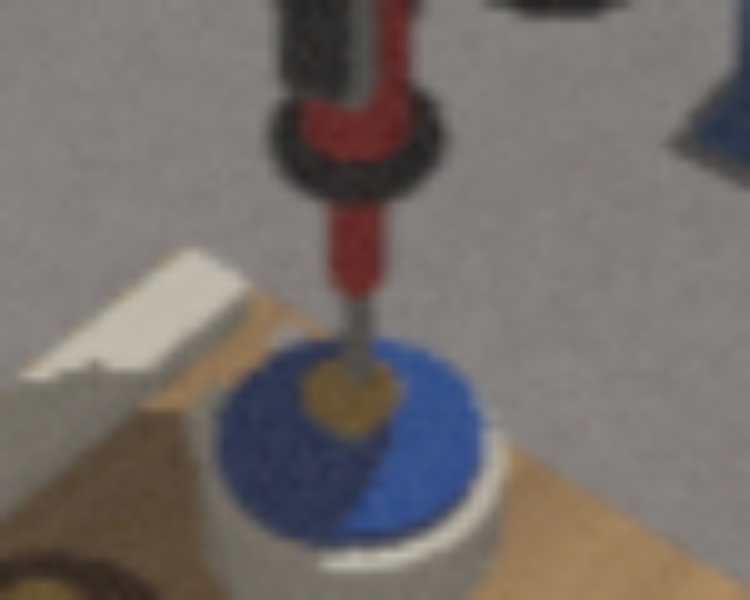

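The tip at about (240.5,218) is just above the blue disc at (240,220). Pressing.

>>> send_rows(deltas="0 0 0.3 0;0 0 0.3 0;0 0 0.2 0;0 0 0.1 0;0 0 0 0")

```text
clock: 11.68
tool_pos: [0.5336, 0.0586, 0.19]
tcp_rot: [[-0.962, -0.274, 0.001], [-0.274, 0.962, 0.0], [-0.001, 0.0, -1.0]]
contact_force: [0.1, 0.4, 0.8]
opening: 0.282
gripper_force: 49.4
```

>>> send_rows(deltas="0 0 0 0;0 0 0 0")

```text
clock: 11.92
tool_pos: [0.5336, 0.0586, 0.19]
tcp_rot: [[-0.962, -0.274, 0.0], [-0.274, 0.962, 0.0], [-0.001, 0.0, -1.0]]
contact_force: [-0.6, -0.2, -0.0]
opening: 0.282
gripper_force: 49.4
```

```bash
python3 d.py .5334 .0587 .189; python3 d.py
```

```text
pos [0.5336 0.0586 0.19  ] R [[-0.962, -0.274, 0.0], [-0.274, 0.962, 0.0], [-0.001, 0.0, -1.0]] F [-0.61 -0.17 -0.05] op 0.282 t 11.925
tool delta cm [0.02 0.01 0.1 ]
pos [0.5336 0.0586 0.19  ] R [[-0.962, -0.274, 0.0], [-0.274, 0.962, 0.0], [-0.001, 0.0, -1.0]] F [-0.61 -0.17 -0.05] op 0.282 t 11.925
```

Press 1.5 mm more and hold.

>>> send_rows(deltas="0 0 0.1 0;0 0 0.05 0;0 0 0 0;0 0 0 0;0 0 0 0")

```text
clock: 12.55
tool_pos: [0.5335, 0.0585, 0.1884]
tcp_rot: [[-0.962, -0.274, 0.0], [-0.274, 0.962, 0.0], [-0.0, -0.0, -1.0]]
contact_force: [-0.0, -0.2, 2.3]
opening: 0.281
gripper_force: 49.4
```

```bash
python3 d.py
python3 - <<'E'
from h import *
f=viewer.camera("side")["frame"]
cv2.imwrite("pics/l2.png",cv2.resize(f[180:240,205:280],(750,600)))
E
```

```text
pos [0.5335 0.0585 0.1884] R [[-0.962, -0.274, 0.0], [-0.274, 0.962, 0.0], [-0.0, -0.0, -1.0]] F [-0.   -0.16  2.33] op 0.281 t 12.55
```

View pics/l2.png

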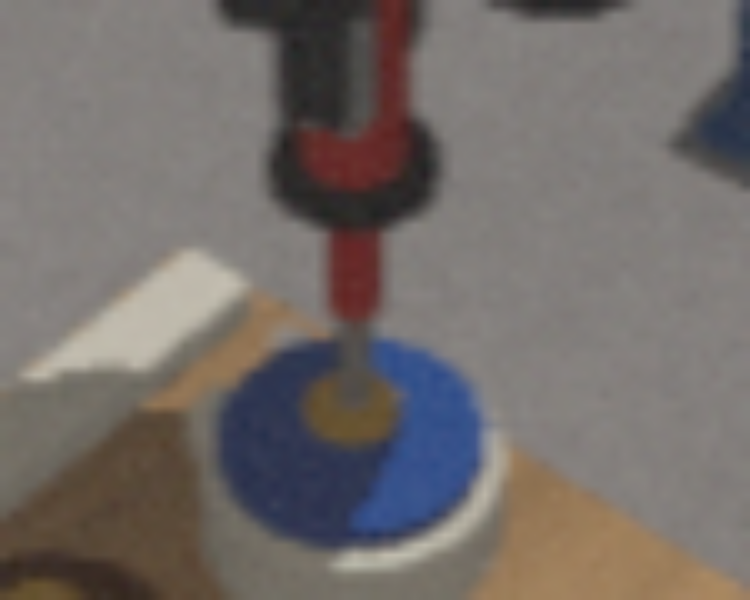

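>>> send_rows(deltas="0 0 0 0;0 0 0 0;0 0 0 0;0 0 0 0;0 0 0 0")

```text
clock: 13.22
tool_pos: [0.5334, 0.0585, 0.1883]
tcp_rot: [[-0.962, -0.274, -0.0], [-0.274, 0.962, -0.0], [0.0, -0.0, -1.0]]
contact_force: [1.4, 1.3, 1.0]
opening: 0.28
gripper_force: 49.4
```

>>> send_rows(deltas="0 0 -0.5 0;0 0 -1.5 0;0 0 -1.5 0;0 0 -0.5 0;0 0 0 0")

```text
clock: 13.85
tool_pos: [0.5335, 0.0586, 0.2287]
tcp_rot: [[-0.962, -0.274, 0.001], [-0.274, 0.962, 0.0], [-0.001, 0.0, -1.0]]
contact_force: [0.3, -0.0, -2.1]
opening: 0.284
gripper_force: 49.4
```

```bash
python3 d.py .551 .2413 .189
```

```text
pos [0.5335 0.0586 0.2287] R [[-0.962, -0.274, 0.001], [-0.274, 0.962, 0.0], [-0.001, 0.0, -1.0]] F [ 0.26 -0.04 -2.14] op 0.284 t 13.85
tool delta cm [-6.69 17.09  3.98]
```

The blue disc has gone down under the tip (at about (240.2,220)) and was held for over 1 s. Now green.

>>> send_rows(deltas="-1.1 2.85 0 0;-1.1 2.85 0 0;-1.1 2.85 0 0;-1.1 2.85 0 0;-1.1 2.85 0 0")

```text
clock: 14.48
tool_pos: [0.5469, 0.2115, 0.2275]
tcp_rot: [[-0.962, -0.274, -0.001], [-0.274, 0.962, -0.001], [0.001, -0.0, -1.0]]
contact_force: [0.8, 0.6, -1.4]
opening: 0.283
gripper_force: 49.4
```

>>> send_rows(deltas="-1.15 2.85 0 0;0 0 1 0;0 0 1 0;0 0 1 0;0 0 0 0")

```text
clock: 15.1
tool_pos: [0.5499, 0.2402, 0.1971]
tcp_rot: [[-0.962, -0.273, -0.002], [-0.273, 0.962, -0.001], [0.002, -0.001, -1.0]]
contact_force: [-0.3, 0.3, -0.6]
opening: 0.28
gripper_force: 49.5
```

>>> send_rows(deltas="0 0 0 0")

```text
clock: 15.22
tool_pos: [0.5507, 0.2408, 0.1987]
tcp_rot: [[-0.962, -0.274, 0.001], [-0.274, 0.962, 0.0], [-0.001, -0.0, -1.0]]
contact_force: [0.6, -0.5, -2.7]
opening: 0.28
gripper_force: 49.5
```

```bash
python3 d.py .551 .2413 .1885
```

```text
pos [0.5507 0.2408 0.1987] R [[-0.962, -0.274, 0.001], [-0.274, 0.962, 0.0], [-0.001, -0.0, -1.0]] F [ 0.59 -0.54 -2.67] op 0.28 t 15.225
tool delta cm [-0.04  0.04  1.02]
```

>>> send_rows(deltas="0 0 0.3 0;0 0 0.3 0;0 0 0.2 0;0 0 0.2 0;0 0 0 0")

```text
clock: 15.85
tool_pos: [0.5507, 0.2413, 0.1886]
tcp_rot: [[-0.962, -0.274, 0.001], [-0.274, 0.962, 0.0], [-0.001, 0.0, -1.0]]
contact_force: [-0.4, 0.8, 2.0]
opening: 0.282
gripper_force: 49.5
```

```bash
python3 d.py .551 .2413 .1885;  python3 - <<'E'
from h import *
f=viewer.camera("side")["frame"]
cv2.imwrite("pics/g.png",cv2.resize(f[225:285,145:220],(750,600)))
E
```

```text
pos [0.5507 0.2413 0.1886] R [[-0.962, -0.274, 0.001], [-0.274, 0.962, 0.0], [-0.001, 0.0, -1.0]] F [-0.44  0.77  2.  ] op 0.282 t 15.85
tool delta cm [-0.03 -0.01  0.01]
```

View pics/g.png

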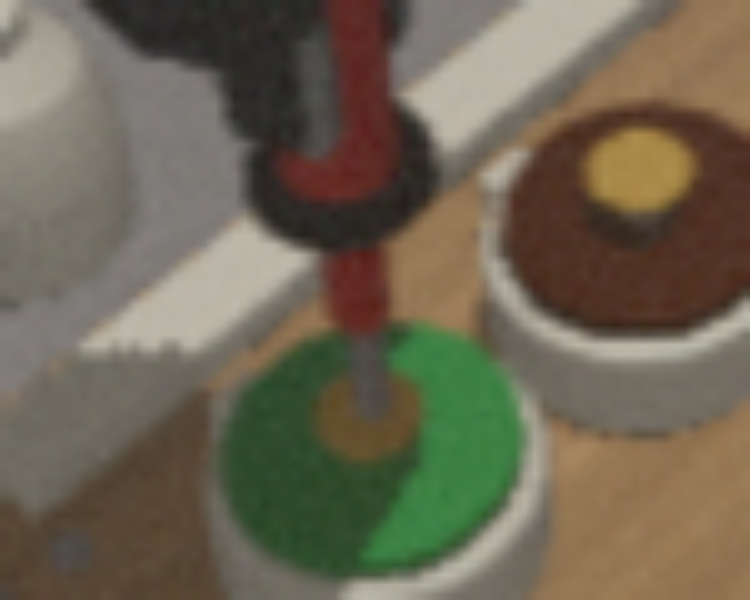

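The tip at (182,266) is pressing the green disc in the middle, and the disc is down. Hold, then lift.

>>> send_rows(deltas="0 0 0 0;0 0 0 0;0 0 0 0;0 0 0 0;0 0 0 0")

```text
clock: 16.52
tool_pos: [0.5505, 0.2413, 0.1884]
tcp_rot: [[-0.962, -0.274, 0.0], [-0.274, 0.962, 0.0], [-0.0, 0.0, -1.0]]
contact_force: [0.2, 0.5, 1.0]
opening: 0.281
gripper_force: 49.5
```

>>> send_rows(deltas="0 0 0 0;0 0 0 0;0 0 0 0;0 0 0 0")

```text
clock: 17.02
tool_pos: [0.5505, 0.2412, 0.1883]
tcp_rot: [[-0.962, -0.274, 0.0], [-0.274, 0.962, 0.0], [-0.0, 0.0, -1.0]]
contact_force: [0.0, -0.1, 1.7]
opening: 0.279
gripper_force: 49.5
```

>>> send_rows(deltas="0 0 -0.5 0;0 0 -1.5 0;0 0 -2 0;0 0 -2 0;0 0 -0.6 0")

```text
clock: 17.65
tool_pos: [0.5508, 0.2414, 0.2562]
tcp_rot: [[-0.962, -0.274, 0.002], [-0.274, 0.962, 0.001], [-0.002, 0.001, -1.0]]
contact_force: [0.4, 0.7, -2.3]
opening: 0.283
gripper_force: 49.5
```

```bash
python3 d.py .5102 -.173 .255
```

```text
pos [0.5508 0.2414 0.2562] R [[-0.962, -0.274, 0.002], [-0.274, 0.962, 0.001], [-0.002, 0.001, -1.0]] F [ 0.37  0.74 -2.26] op 0.283 t 17.65
tool delta cm [ 15.27 -38.74   0.05]
```

>>> send_rows(deltas="1.27 -3.23 0 0;1.27 -3.23 0 0;1.27 -3.23 0 0;1.27 -3.23 0 0;1.27 -3.23 0 0")

```text
clock: 18.27
tool_pos: [0.533, 0.0674, 0.2538]
tcp_rot: [[-0.962, -0.274, -0.001], [-0.274, 0.962, -0.0], [0.001, 0.0, -1.0]]
contact_force: [-0.4, -0.1, -1.2]
opening: 0.279
gripper_force: 49.5
```

>>> send_rows(deltas="1.27 -3.23 0 0;1.27 -3.23 0 0;1.27 -3.23 0 0;1.27 -3.23 0 0;1.27 -3.23 0 0")

```text
clock: 18.9
tool_pos: [0.5163, -0.1052, 0.2539]
tcp_rot: [[-0.962, -0.274, -0.001], [-0.274, 0.962, 0.0], [0.001, 0.001, -1.0]]
contact_force: [0.4, 0.8, -1.5]
opening: 0.277
gripper_force: 49.5
```

>>> send_rows(deltas="1.27 -3.23 0 0;1.27 -3.23 0 0;0 0 0 0;0 0 0 0;0 0 0 0")

```text
clock: 19.52
tool_pos: [0.5102, -0.1725, 0.2542]
tcp_rot: [[-0.961, -0.275, -0.0], [-0.275, 0.961, 0.0], [0.0, 0.0, -1.0]]
contact_force: [0.2, 0.2, -1.8]
opening: 0.281
gripper_force: 49.5
```

```bash
python3 d.py .5102 -.173 .1365;  python3 - <<'E'
from h import *
c=viewer.camera("side");f=c["frame"];p=np.array(get_obs()["tool_pos"]);print(proj(c,p-[0,0,.1255]))
cv2.imwrite("pics/s1.png",cv2.resize(f[125:205,255:355],(750,600)))
E
```

```text
pos [ 0.5102 -0.1725  0.2542] R [[-0.961, -0.275, -0.0], [-0.275, 0.961, 0.0], [0.0, 0.0, -1.0]] F [ 0.18  0.16 -1.78] op 0.281 t 19.525
tool delta cm [ 1.000e-02 -5.000e-02  1.177e+01]
[301.36034599 154.29573666]
```

View pics/s1.png

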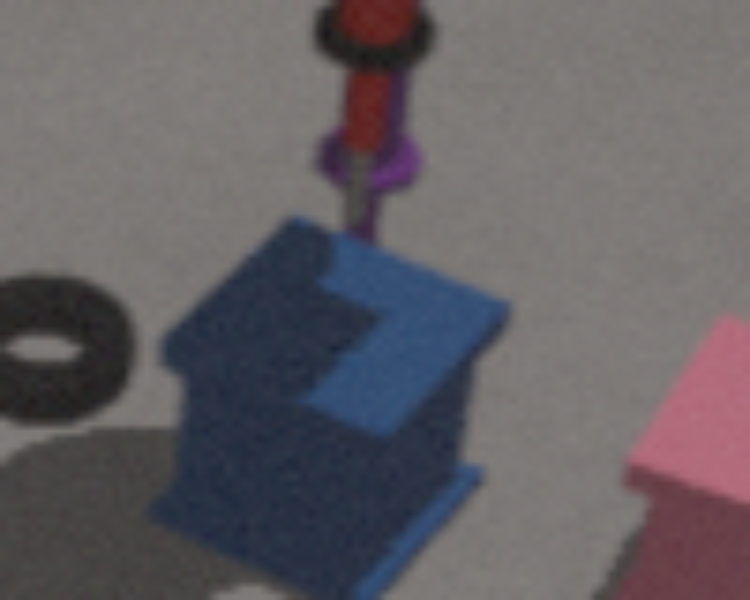

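The tip at about (302,155) matches the predicted (301.4,154.3), and the tester hangs plumb above the blue stand. The opening is in shadow. I go back to the pose it was lifted from, watching the force.

>>> send_rows(deltas="0 -0.05 2 0;0 0 1.5 0;0 0 1 0;0 0 1 0;0 0 0 0")

```text
clock: 20.2
tool_pos: [0.51, -0.1737, 0.1986]
tcp_rot: [[-0.962, -0.274, -0.001], [-0.274, 0.962, 0.0], [0.001, 0.001, -1.0]]
contact_force: [-0.4, -0.4, -1.8]
opening: 0.282
gripper_force: 49.5
```

>>> send_rows(deltas="0 0 1 0;0 0 1 0;0 0 1 0;0 0 1 0;0 0 0 0")

```text
clock: 20.82
tool_pos: [0.5097, -0.1737, 0.1582]
tcp_rot: [[-0.962, -0.274, -0.002], [-0.274, 0.962, 0.0], [0.002, 0.001, -1.0]]
contact_force: [-0.1, -0.3, -1.9]
opening: 0.281
gripper_force: 49.5
```

>>> send_rows(deltas="0 0 0.8 0;0 0 0.7 0;0 0 0.4 0;0 0 0 0;0 0 0 0")

```text
clock: 21.45
tool_pos: [0.5105, -0.1739, 0.1405]
tcp_rot: [[-0.962, -0.274, 0.0], [-0.274, 0.962, -0.0], [-0.0, -0.0, -1.0]]
contact_force: [-0.2, -0.0, -0.6]
opening: 0.279
gripper_force: 49.5
```

```bash
python3 d.py .5102 -.173 .1355
```

```text
pos [ 0.5105 -0.1739  0.1405] R [[-0.962, -0.274, 0.0], [-0.274, 0.962, -0.0], [-0.0, -0.0, -1.0]] F [-0.21 -0.03 -0.59] op 0.279 t 21.45
tool delta cm [0.01 0.09 0.5 ]
```

>>> send_rows(deltas="0 0 0.2 0;0 0 0.2 0;0 0 0.1 0;0 0 0 0;0 0 0 0")

```text
clock: 22.08
tool_pos: [0.5103, -0.1738, 0.1355]
tcp_rot: [[-0.962, -0.274, 0.0], [-0.274, 0.962, -0.0], [-0.0, -0.0, -1.0]]
contact_force: [-1.5, 1.1, 2.1]
opening: 0.278
gripper_force: 49.9
```

```bash
python3 d.py
```

```text
pos [ 0.5103 -0.1738  0.1355] R [[-0.962, -0.274, 0.0], [-0.274, 0.962, -0.0], [-0.0, -0.0, -1.0]] F [-1.51  1.07  2.12] op 0.278 t 22.075
```

Seated. The force has gone from -1.8 to +2.1 N at the original height. Release and withdraw.

>>> send_rows(deltas="0 0 0 0;0 0 0 0;0 0 0 0;0 0 0 0;0 0 0 0", fingers=1)

```text
clock: 22.7
tool_pos: [0.5104, -0.1738, 0.1353]
tcp_rot: [[-0.962, -0.274, 0.0], [-0.274, 0.962, -0.0], [-0.0, -0.0, -1.0]]
contact_force: [-0.4, -0.5, 0.8]
opening: 0.998
gripper_force: 0.0
```

>>> send_rows(deltas="0 0 0 0;0 0 0 0;0 0 -0.5 0;0 0 -1 0;0 0 -2 0")

```text
clock: 23.32
tool_pos: [0.51, -0.1738, 0.1707]
tcp_rot: [[-0.962, -0.274, -0.001], [-0.274, 0.962, 0.0], [0.001, 0.0, -1.0]]
contact_force: [0.2, 0.0, -0.3]
opening: 0.999
gripper_force: 0.0
```

>>> send_rows(deltas="0 0 -3 0;0 0 -3 0;0 0 -3 0;0 0 -2 0;0 0 0 0")

```text
clock: 23.95
tool_pos: [0.5111, -0.174, 0.2827]
tcp_rot: [[-0.962, -0.274, 0.005], [-0.274, 0.962, -0.001], [-0.004, -0.002, -1.0]]
contact_force: [-0.4, 0.2, -0.7]
opening: 0.998
gripper_force: 0.0
```

>>> send_rows(deltas="0 0 0 0;0 0 0 0;0 0 0 0;0 0 0 0")

```text
clock: 24.45
tool_pos: [0.5103, -0.1738, 0.28]
tcp_rot: [[-0.962, -0.274, -0.001], [-0.274, 0.962, 0.0], [0.001, 0.0, -1.0]]
contact_force: [-0.3, 0.1, -0.1]
opening: 0.999
gripper_force: 0.0
```

```bash
python3 d.py
python3 - <<'E'
from h import *
f=viewer.camera("side")["frame"]
cv2.imwrite("pics/end.png",cv2.resize(f[90:300,110:390],(800,600)))
E
```

```text
pos [ 0.5103 -0.1738  0.28  ] R [[-0.962, -0.274, -0.001], [-0.274, 0.962, 0.0], [0.001, 0.0, -1.0]] F [-0.3   0.12 -0.14] op 0.999 t 24.45
```

View pics/end.png

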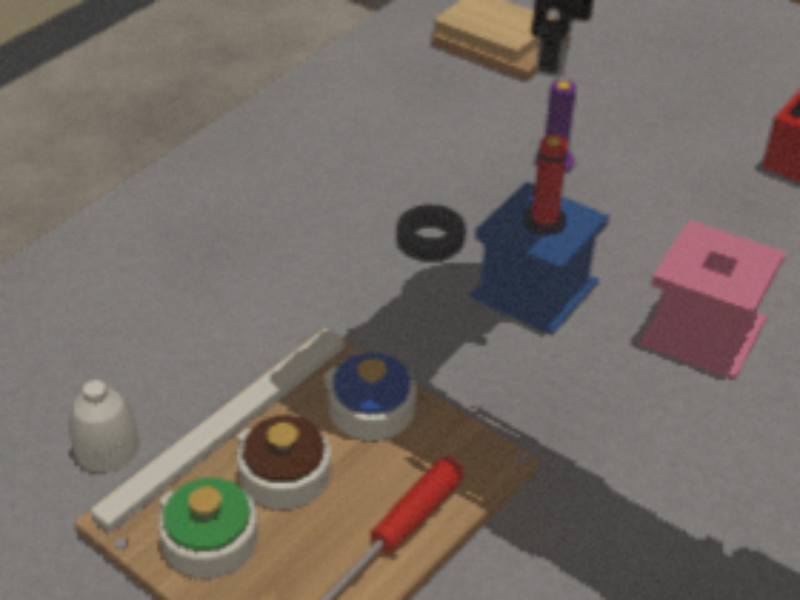

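The tester stands upright in the blue stand, with its collar on the plate at crop (545,220). The gripper is clear above it and everything else is in place.

```bash
python3 -c "
from plant import close_job
print(close_job())"
```

```text
the job is handed in; nothing more can be done
None
```

The tester's tip pressed the brown, blue and green discs in that order, about 4–5 mm for at least a second each; it is back in the blue stand, tip down and released, and the job was handed in at about 24.5 s.

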